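# Weigh in the ball charge on the spring scale

## Task

Pick up the scoop that holds the four steel balls and pour all of them into the pan of the spring scale, so that their weight brings the pan down onto its stop. Then set the empty scoop down upright on the bare table and let go. Leave the other scoop, the one with the stones, where it is.

Things in the scene. Friction and masses are not known exactly. Their poses are not given: they have to be found in the camera images.
- scoop: Steel scoop with four loose 28 mm steel balls (90 g each; scoop 250 g). Open trough 143 long, 74 wide; side and back walls 40 high. Origin: underside; z up, +x to the spout. Floor 3 thick, flat from x=-75 to 0, then a 12.5 degree ramp up to the lip at x=65, 17 high, no front wall. Near level (10 degrees) the balls stay; tipped 40 degrees, all roll out.
- scoop_grip (a point): Centre of the ball scoop's handle, 88 above its underside, at x=-30 in its frame, axes as the scoop's. The handle is a wooden cross bar along the scoop's y: 68 long between two side straps, 18 thick (x), 32 tall (z). Grip it from above, fingers closing along the scoop's x. Below it is open to the balls.
- stone_scoop: The other scoop, same make and frame; the two stand left and right of the scale, either way round, spouts away from the robot (yaw within 0.8 rad); it holds three grey crushed stones of about 30 mm. To be left alone.
- pan_mid (a point): Centre of the scale pan's inner floor, a round open steel dish: floor radius about 45, rim radius 82, rim 39 above this point. Empty, this point hangs 58 above the table. Its x axis points (roughly away from the robot) to the scale's column and spring tube, 102 to 177 away and 210 above the table; other sides are open. A base plate 18 high, 170 wide lies under the pan.
- pan (a joint): Downward travel of the pan on its spring, m: 0 hanging empty, 0.025 on the hard stop. Three balls leave it short of the stop; the weight of all four brings it down.
Things that resemble listed ones, but are neither listed nor needed, are in the scene too. What is shaped like the scoop but green or pink is not meant.

How it is judged (in metres and radians):
On the way, in this order (a step that is already met when the one before it is completed fails the run):
1. the scoop with the balls is carried, raised, to the scale, whose pan is still up (horizontal distance between scoop and pan_mid below 0.2 m and height (world z) of scoop above 0.05 m and value of joint pan below 0.01 m), for 0.05 s.
2. the pan goes down onto its stop (value of joint pan above 0.0225 m), for 0.3 s.
At the end, for the whole second after the job is handed in: The pan rests on its stop (travel over 22.5 of 25 mm), the ball scoop stands on the table (underside within about 10 mm of it) upright within 10 degrees and at rest, and the stone scoop is within 30 mm of where it was (value of joint pan above 0.0225 m and height (world z) of scoop between -0.01 and 0.012 m and angle between scoop's own z axis and vertical below 0.17 rad and linear speed of scoop below 0.03 m/s and distance of stone_scoop from where it was at the start of the episode below 0.03 m); the robot touches nothing.
It fails at once if the scoop of stones is moved by more than 30 mm (distance of stone_scoop from where it was at the start of the episode above 0.03 m).
It also fails if it takes over 51 s, if anything falls off the work surface, if the arm or the gripper's body presses on something with over 40 N, if the wrist force passes 120 N, or if a joint passes its speed limit or range.

## Robot

A 7-joint arm with a two-finger parallel gripper is mounted at the origin on the work surface. World frame = base frame: x ahead of the robot, y to its left, z up, the work surface at z = 0. Lengths are in mm, angles in degrees, forces in N, time in s.
With the tool pointing down it reaches from about 400 to 875 mm from the base axis. Payload 19.3 kg.
Tool frame: the origin (TCP) lies on the centre line of the jaws, within the pads' length; the fingertips stand 19 mm ahead of it and the grasp point (between the pads) is the TCP; z points along the fingers, y is the line along which they close (so a half turn about z gives the same grasp; the last joint's range is limited). The gripper opens to 85 mm and grips with 20 to 120 N. Pads are 22 mm wide; open, the fingers measure 114 mm over their backs; the gripper's body (76 mm by 85 mm) begins 54 mm behind the grasp point. The pads swing forward as they close: fully open they stand 13 mm farther back than shut.
Start: joints at [63.931, 29.874, -2.08, 91.645, 1.215, 58.505, -6.463], TCP at [234.581, -579.299, 250.291] pointing down, gripper open.
Joint ranges: [-166.77, 166.77], [-17.47, 122.26], [-85.68, 81.53], [9.62, 139.38], [-72.42, 252.41], [9.2, 110.78], [-144.41, 144.41]. Speed limits (degrees/s): [108.29, 108.29, 136.94, 136.94, 172.46, 172.46, 172.46].

## Interface

Orientations are given as [roll, pitch, yaw] about the fixed x, y, z axes, in that order (R = Rz(yaw) Ry(pitch) Rx(roll)).
In Python, from workcell import arm, camera, calibration, order gives the robot as it stands.
- The arm moves only by the tool send_rows, never from a script. Its argument "series" is a list that holds one entry, the list of rows, each a list of 7 numbers: the shift along the tool's x, y, z in m, then the turn, a rotation vector about the tool's x, y, z in rad, then the closure, from -1 (fully open) to 1 (shut). A call has 1 to 20 rows; each row shifts and turns the commanded pose from where the row before left it, along the tool's axes as they then stand; what a row does not reach is not made up. A row lasts 1/8 s, in which the tool goes at most 62.5 mm and 10.7 degrees, less where a joint would pass 70% of its speed; a pose out of reach is approached as far as the arm can. A call is refused whole if a number of a shift passes 0.0625 or a number of a turn 0.188, either way. A call with a gripper value outside its range is refused whole. The fingers move at their own pace and stop on an object; the grip force is fixed at half the most. Time passes only in rows, so rows that do not move let the fingers close. It gives the time, the measured TCP pose, the force, the opening and the grip force at its end, in the units of the state.
- arm.read_state(): the state, without advancing time (a new reading comes with each control period).
- camera(name): name is "side" or "top" or "wrist"; returns (picture, depth): 420x560x3 uint8, red, green, blue; 420x560 float32, mm along the optical axis (not along the pixel's ray), 0 where there is no reading.
- calibration(name): a dict with "camera_matrix" (3x3 intrinsics, pixels), "rvec" (rotation vector, rad) and "tvec" (3), from world to camera coordinates, as OpenCV has them; the wrist camera has in their place "mount" (4x4, takes a point from camera to tool coordinates, whose origin is the TCP and whose axes are the flange's). Camera axes: x right, y down, z forward; pixel columns grow to the right and rows downward; lengths in mm; the calibration is good to about 2 mm. A picture is of the moment at which its call begins: read the wrist's pose just before it. calibration takes no time and is no camera call.
- order.close_job(): hands the job in; it is judged then, once.
The state is a dict: "time_s": time; "joints": joint angles; "dq": joint speeds; "joint_torque": joint torques, N m; "eef_pos": TCP position; "tool_rot": TCP orientation; "wrist_force": force on the tool from outside, world axes, zero at the start; "torque": the same for the moment, N m; "grip_width": finger opening in mm; "grip_force": force on a finger pad.
Only numpy, scipy, OpenCV 4.12 (cv2) and the standard library are available. Lean on these libraries where they do the work, as an engineer would, in place of code of your own. Each camera call takes 0.05 s, during which the arm holds its last target. There are 200 camera calls.

## Working session

There is one attempt and no reset: what is moved stays moved. The work goes in short steps, Python scripts to look and compute and a tool call to move; the robot and the scene stay as the last step left them, time stands still between calls to the robot, and variables do not carry over. Pictures are saved under pics/ and viewed, at most 10 in all, crops included, and the job is handed in when it is done.

Besides the shell and the picture viewer there is one more tool, called after "Request:" as name(argument=value, ...) on one line, values as JSON. send_rows: Moves the arm, as the interface text tells. Its arguments: {"type":"object","properties":{"series":{"type":"array"}},"required":["series"]}

```bash
mkdir -p pics; ls; cat > h.py <<'E'
import numpy as np, cv2
from workcell import arm, camera, calibration, order
def cloud(n):
    im,d=camera(n); c=calibration(n); K=np.array(c["camera_matrix"]); 
    R=cv2.Rodrigues(np.array(c["rvec"],float))[0]; t=np.array(c["tvec"],float).reshape(3)
    v,u=np.mgrid[:420,:560]; P=np.stack([(u-K[0,2])/K[0,0]*d,(v-K[1,2])/K[1,1]*d,d],-1)
    W=(P-t)@R; W[d==0]=np.nan
    return im,d,W
E
python3 - <<'E'
from h import *
for n in("top","side"):
    im,d,W=cloud(n); np.savez(f"{n}.npz",im=im,d=d,W=W); cv2.imwrite(f"pics/{n}0.png",im[...,::-1])
    print(n, (d>0).mean())
print(arm.read_state())
E
```

```text
pics
top 0.9960671768707483
side 0.9960459183673469
{'time_s': 0.1, 'joints': array([63.93052896, 29.90413833, -2.08141599, 91.66898769,  1.21633946,
       58.50451823, -6.46148289]), 'dq': array([ 0.02522662, -0.0837575 , -0.07172536,  0.03901957,  0.0954366 ,
        0.04912518, -0.10518652]), 'joint_torque': array([ 6.49196823e-03, -9.28495002e+01,  1.98563106e+00, -3.70536590e+01,
        1.82625692e-02,  5.32843347e-03,  4.47698778e-05]), 'eef_pos': array([ 234.47103751, -579.06302557,  249.81026429]), 'tool_rot': array([-1.79944704e+02,  5.24913545e-03,  2.20490147e+01]), 'wrist_force': array([ 0.64856978,  0.4199394 , -0.12483418]), 'torque': array([0.00739865, 0.02607463, 0.04372677]), 'grip_force': 0.0, 'grip_width': 85.86551233430244}
```

View pics/top0.png

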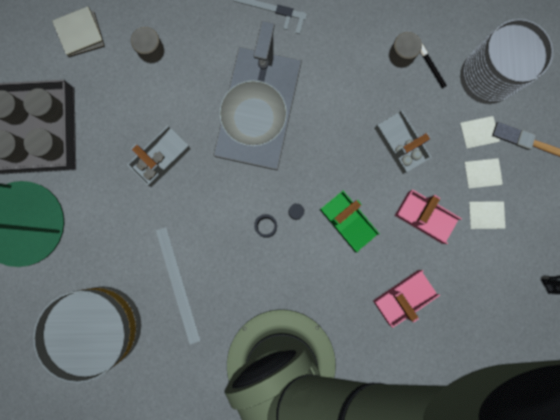

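View pics/side0.png

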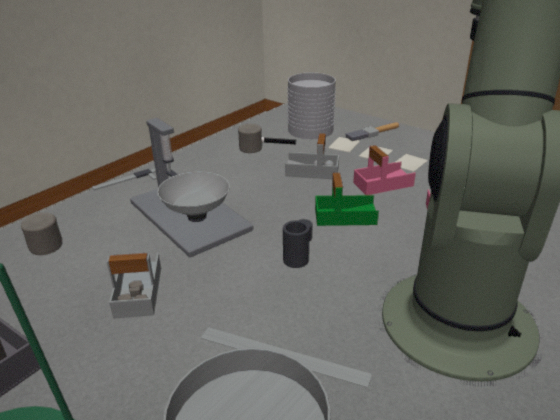

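The top view shows steel scoops at (160,155) and (403,142), with the pan at (253,112). I'll zoom in to tell the balls from the stones.

```bash
python3 - <<'E'
from h import *
z=np.load("top.npz"); im=z["im"][...,::-1]; W=z["W"]
a=cv2.resize(im[115:195,120:200],(400,400),interpolation=2); b=cv2.resize(im[100:180,365:445],(400,400),interpolation=2)
cv2.imwrite("pics/crop.png",np.clip(np.hstack([a,b])*1.5,0,255).astype(np.uint8))
hsv=cv2.cvtColor(z["im"],cv2.COLOR_RGB2HSV)
for n,(r0,r1,c0,c1) in dict(L=(115,195,120,200),R=(100,180,365,445),pan=(70,150,212,295)).items():
    w=W[r0:r1,c0:c1].reshape(-1,3); h=hsv[r0:r1,c0:c1].reshape(-1,3)
    if n=="pan":
        m=(w[:,2]>85)&(w[:,2]<105); (cx,cy),rad=cv2.minEnclosingCircle(w[m][:,:2].astype(np.float32)); print("pan",cx,cy,rad,w[m][:,2].max())
        continue
    hb=(w[:,2]>90)&(w[:,2]<125)
    print(n,"bar",hb.sum(),w[hb].mean(0),cv2.minAreaRect(w[hb][:,:2].astype(np.float32)))
    lo=(w[:,2]>12)&(w[:,2]<60); print("body",w[lo].mean(0),cv2.minAreaRect(w[lo][:,:2].astype(np.float32)))
E
```

```text
L bar 248 [508.26212105 318.2781608  104.15228404] ((509.5977783203125, 319.85382080078125), (74.42525482177734, 17.33673095703125), 44.446014404296875)
body [528.18735419 301.3708347   25.50700804] ((526.9490966796875, 302.7629699707031), (76.8306884765625, 144.3955841064453), 44.7412109375)
R bar 241 [ 537.17748216 -330.37926256  104.56247997] ((538.5745849609375, -332.3067321777344), (18.04315757751465, 75.44873809814453), 30.080915451049805)
body [ 562.74591418 -318.24269835   26.7048718 ] ((570.7474365234375, -339.11627197265625), (144.16993713378906, 121.68142700195312), 30.29601287841797)
pan 632.636962890625 55.69758605957031 97.97425842285156 104.85315816592068
```

View pics/crop.png

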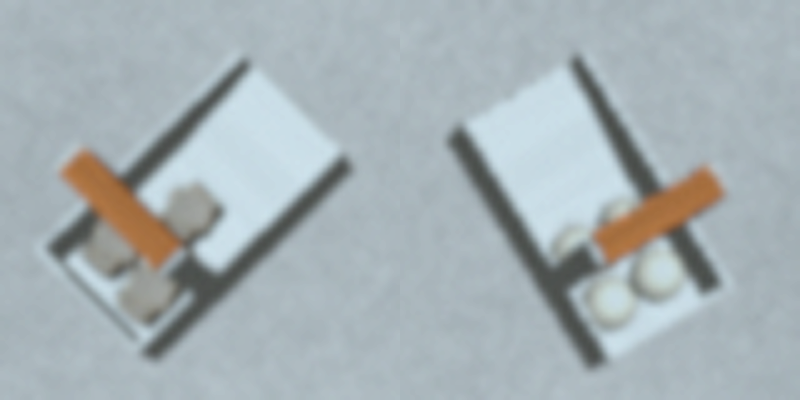

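The balls are in the right-hand scoop: its handle is near (538,-332) and its yaw is about 30°. The left one holds the stones. Next I'll refine the pan and its axis, and check which arm helpers exist.

```bash
python3 - <<'E'
from h import *
print([a for a in dir(arm) if a[0]!='_'])
W=np.load("top.npz")["W"]
w=W[40:175,205:310].reshape(-1,3); w=w[~np.isnan(w).any(1)]
m=(w[:,2]>60)&(w[:,2]<100)&(np.hypot(w[:,0]-632,w[:,1]-56)<110); q=w[m]
c=np.array([632,56.])
for _ in range(20):  # rim ring circle fit
    r=np.hypot(*(q[:,:2]-c).T); s=q[(r>72)&(r<87)&(q[:,2]>86)]
    A=np.c_[2*s[:,:2],np.ones(len(s))]; x=np.linalg.lstsq(A,(s[:,:2]**2).sum(1),rcond=None)[0]; c=x[:2]
print("pan",c,np.sqrt(x[2]+c@c),len(s),s[:,2].max(), w[np.hypot(*(w[:,:2]-c).T)<25][:,2].mean())
b=w[(w[:,2]>12)&(w[:,2]<25)]; print("base",cv2.minAreaRect(b[:,:2].astype(np.float32)))
k=w[w[:,2]>150]; print("col",k.mean(0),k.min(0),k.max(0))
s=arm.read_state(); d=np.array([538.5,-332.3,250])-s["eef_pos"]
R=__import__("scipy.spatial.transform",fromlist=["Rotation"]).Rotation.from_euler("xyz",s["tool_rot"],degrees=True).as_matrix(); print("delta tool",R.T@d)
E
```

```text
['MotionError', 'read_state']
pan [616.60425588  60.41734049] 77.26727481635015 661 99.92074560720388 59.35201856018525
base ((655.165283203125, 51.51972961425781), (169.875244140625, 300.44537353515625), 77.03197479248047)
col [725.44469347  34.23117637 205.19270506] [703.75226217  12.02605065 153.1667575 ] [773.27003004  52.25556633 216.66296073]
delta tool [ 3.74427942e+02 -1.14583333e+02 -1.13454787e-01]
```

Request:
send_rows(series=[[[0.047,-0.014,0,0,0,0,-1],[0.047,-0.014,0,0,0,0,-1],[0.047,-0.014,0,0,0,0,-1],[0.047,-0.014,0,0,0,0,-1],[0.047,-0.014,0,0,0,0,-1],[0.047,-0.014,0,0,0,0,-1],[0.047,-0.014,0,0,0,0,-1],[0.046,-0.015,0,0,0,0,-1],[0,0,0,0,0,-0.171,-1],[0,0,0,0,0,-0.171,-1],[0,0,0,0,0,-0.171,-1],[0,0,0,0,0,-0.171,-1],[0,0,0,0,0,-0.171,-1],[0,0,0,0,0,-0.171,-1],[0,0,0,0,0,-0.171,-1],[0,0,0,0,0,-0.171,-1],[0,0,0,0,0,-0.171,-1],[0,0,0,0,0,-0.171,-1]]])

```text
time_s: 2.35
eef_pos: [539.6, -333.8, 249.9]
tool_rot: [-180.0, -0.0, 120.3]
wrist_force: [0.1, 0.0, -0.2]
grip_width: 85.6
grip_force: 0.0
```

```bash
cat >> h.py <<'E'
from scipy.spatial.transform import Rotation as Ro
def wcloud():
    s=arm.read_state(); im,d=camera("wrist"); c=calibration("wrist"); K=np.array(c["camera_matrix"]); M=np.array(c["mount"])
    v,u=np.mgrid[:420,:560]; P=np.stack([(u-K[0,2])/K[0,0]*d,(v-K[1,2])/K[1,1]*d,d],-1)
    T=P@M[:3,:3].T+M[:3,3]; W=T@Ro.from_euler("xyz",s["tool_rot"],degrees=True).as_matrix().T+s["eef_pos"]; W[d==0]=np.nan
    return im,d,W,s
E
python3 - <<'E'
from h import *
im,d,W,s=wcloud(); cv2.imwrite("pics/w1.png",im[...,::-1])
h=cv2.cvtColor(im,cv2.COLOR_RGB2HSV); m=(h[...,0]<20)&(h[...,1]>120)&(W[...,2]>95)&(W[...,2]<115)&(np.hypot(W[...,0]-538,W[...,1]+332)<60)
w=W[m]; print(m.sum(),w.mean(0),cv2.minAreaRect(w[:,:2].astype(np.float32)),np.degrees(0),s["joints"])
E
```

```text
1214 [ 538.29722169 -328.98521969  102.83546464] ((539.1751098632812, -329.89837646484375), (16.712316513061523, 65.38993835449219), 30.016700744628906) 0.0 [ 45.34818171  33.11549949 -28.96648849  89.05519871  17.36368329
  62.38439255  42.55654442]
```

View pics/w1.png

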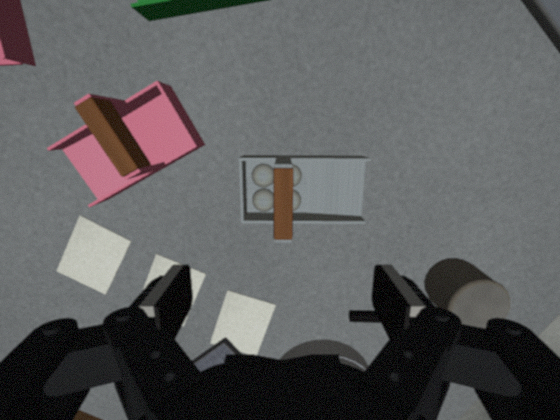

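The wrist view shows the handle at (283,202), square to the jaws, with the four balls under it. I'll descend and grip.

Request:
send_rows(series=[[[0.004,0.001,0.03,0,0,0,-1],[0,0,0.035,0,0,0,-1],[0,0,0.035,0,0,0,-1],[0,0,0.03,0,0,0,-1],[0,0,0.02,0,0,0,-1],[0,0,0.012,0,0,0,-1],[0,0,0,0,0,0,-1],[0,0,0,0,0,0,1],[0,0,0,0,0,0,1],[0,0,0,0,0,0,1],[0,0,0,0,0,0,1],[0,0,0,0,0,0,1],[0,0,0,0,0,0,1],[0,0,0,0,0,0,1]]])

```text
time_s: 4.15
eef_pos: [538.7, -329.9, 88.7]
tool_rot: [180.0, 0.0, 120.0]
wrist_force: [-1.4, 1.5, 5.3]
grip_width: 17.2
grip_force: 59.1
```

Request:
send_rows(series=[[[0,0,-0.01,0,0,0,1],[0,0,-0.02,0,0,0,1],[0,0,-0.03,0,0,0,1],[0,0,-0.03,0,0,0,1],[0,0,-0.03,0,0,0,1],[0,0,-0.01,0,0,0,1],[0.01,0.009,0,0,0,0,1],[0.02,0.017,0,0,0,0,1],[0.022,0.019,0,0,0,0,1],[0.022,0.019,0,0,0,0,1],[0.022,0.019,0,0,0,0,1],[0.022,0.019,0,0,0,0,1],[0.022,0.019,0,0,0,0,1],[0.022,0.019,0,0,0,0,1],[0.02,0.017,0,0,0,0,1],[0.014,0.011,0,0,0,0,1],[0.007,0.006,0,0,0,0,1],[0,0,0,0,0,0,1]]])

```text
time_s: 6.4
eef_pos: [587.6, -66.8, 218.0]
tool_rot: [-180.0, -0.0, 120.1]
wrist_force: [-0.3, -1.0, -6.3]
grip_width: 17.2
grip_force: 59.0
```

Request:
send_rows(series=[[[0,0,0,0,0,-0.05,1],[0,0,0,0,0,-0.09,1],[0,0,0,0,0,-0.1,1],[0,0,0,0,0,-0.1,1],[0,0,0,0,0,-0.1,1],[0,0,0,0,0,-0.1,1],[0,0,0,0,0,-0.1,1],[0,0,0,0,0,-0.1,1],[0,0,0,0,0,-0.06,1],[0,0,0,0,0,-0.02,1],[0,0,0,0,0,0,1],[0,0,0,0,0,0,1]]])

```text
time_s: 7.9
eef_pos: [587.7, -67.3, 218.3]
tool_rot: [-180.0, -0.0, 166.9]
wrist_force: [-0.8, -0.3, -6.4]
grip_width: 17.1
grip_force: 59.0
```

```bash
python3 - <<'E'
from h import *
im,d,W=cloud("side"); a=cv2.resize(im[80:300,60:340],(700,550))[...,::-1]; cv2.imwrite("pics/s2.png",np.clip(a*1.4,0,255))
print(arm.read_state()["joints"])
E
```

```text
[ 29.33669211  34.06235887 -41.92546186  97.2547059   25.95150945
  58.80480557  55.49295645][ WARN:0@0.624] global loadsave.cpp:1063 imwrite_ Unsupported depth image for selected encoder is fallbacked to CV_8U.
```

View pics/s2.png

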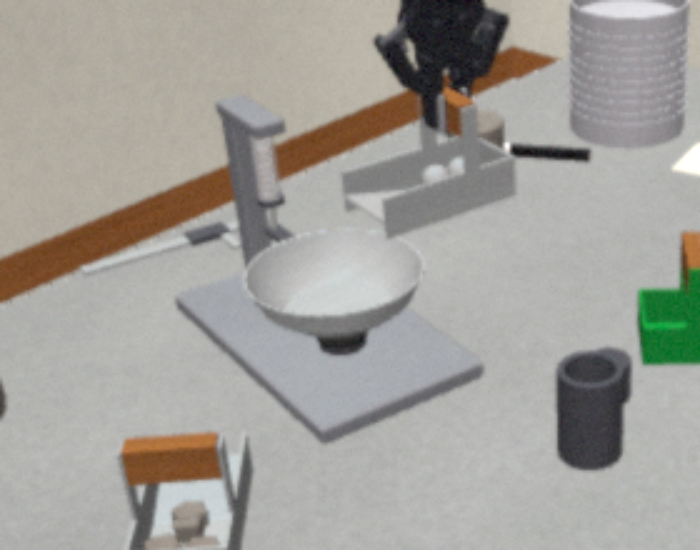

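The scoop is level, its lip sits over the near side of the pan, and the balls are against the back wall. I'll start a slow tilt pivoting about the lip.

Request:
send_rows(series=[[[0,0.0015,0.002,0.02,0,0,1],[0,0.0015,0.004,0.023,0,0,1],[0,0.0015,0.004,0.023,0,0,1],[0,0.0015,0.004,0.023,0,0,1],[0,0.002,0.004,0.023,0,0,1],[0,0.002,0.003,0.023,0,0,1],[0,0.0014,0,0.02,0,0,1],[0,0.0014,-0.001,0.02,0,0,1],[0,0.0014,-0.001,0.02,0,0,1],[0,0.0014,-0.001,0.02,0,0,1],[0,0.0014,-0.001,0.02,0,0,1],[0,0.0014,-0.001,0.02,0,0,1]]])

```text
time_s: 9.45
eef_pos: [591.9, -49.3, 200.2]
tool_rot: [-165.3, 0.0, 167.0]
wrist_force: [0.7, 1.3, -5.7]
grip_width: 17.1
grip_force: 59.1
```

```bash
cat > st.py <<'E'
from h import *
s=arm.read_state(); R=Ro.from_euler("xyz",s["tool_rot"],degrees=True).as_matrix()
lip=s["eef_pos"]+R@[0,95,71]; u=np.array([.225,.974]); d=lip[:2]-[617,60]
print("lip",lip.round(),"along",d@u,"side",d@[-u[1],u[0]],"tilt",np.degrees(np.arcsin(-R[2,1])),s["joints"].round(),s["wrist_force"].round(1))
E
python3 st.py
```

```text
lip [608.  23. 107.] along -38.23050054798664 side -0.10504442854389213 tilt 14.673540238980419 [ 15.  36. -35.  96.  36.  66.  43.] [ 0.7  1.3 -5.7]
```

Request:
send_rows(series=[[[0,0.001,-0.001,0.015,0,0,1],[0,0.001,-0.001,0.015,0,0,1],[0,0.001,-0.001,0.015,0,0,1],[0,0.001,-0.001,0.015,0,0,1],[0,0.001,-0.001,0.015,0,0,1],[0,0.001,-0.001,0.015,0,0,1],[0,0.001,-0.001,0.015,0,0,1],[0,0.001,-0.001,0.015,0,0,1],[0,0.001,-0.001,0.015,0,0,1],[0,0.001,-0.001,0.015,0,0,1],[0,0.001,-0.001,0.015,0,0,1],[0,0.001,-0.001,0.015,0,0,1]]])

```text
time_s: 10.95
eef_pos: [595.2, -34.5, 207.5]
tool_rot: [-155.0, -0.0, 167.0]
wrist_force: [0.1, -0.7, -3.0]
grip_width: 17.4
grip_force: 59.5
```

```bash
python3 st.py; python3 - <<'E'
from h import *
im,d,W=cloud("side"); a=cv2.resize(im[80:300,60:340],(700,550))[...,::-1]; cv2.imwrite("pics/s3.png",np.clip(a*1.4,0,255).astype(np.uint8))
E
```

```text
lip [608.  20. 103.] along -40.84822344713631 side -0.039357572019520545 tilt 24.9772732887739 [  7.  38. -32.  93.  41.  75.  37.] [ 0.1 -0.7 -3. ]
```

View pics/s3.png

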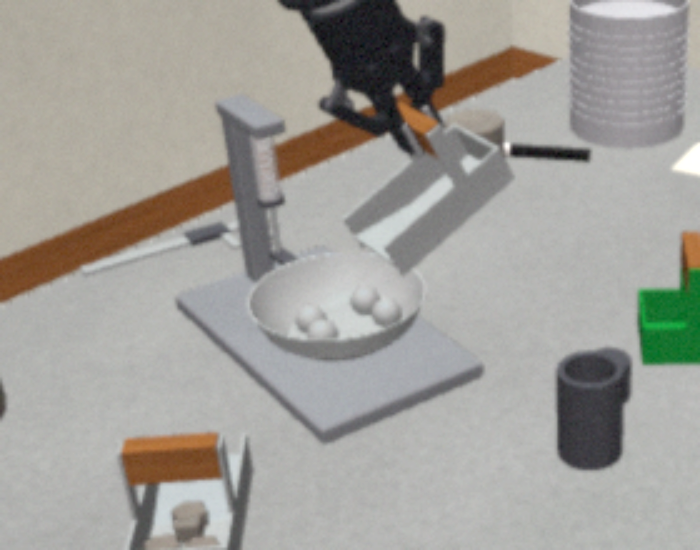

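All four balls are in the pan, at about (315,320) and (375,300), and the pan is down. I'll level the scoop, turn it back and carry it to its original spot.

Request:
send_rows(series=[[[0,-0.003,-0.002,-0.03,0,0,1],[0,-0.0035,0,-0.05,0,0,1],[0,-0.0035,0,-0.05,0,0,1],[0,-0.0035,0,-0.05,0,0,1],[0,-0.0035,0,-0.05,0,0,1],[0,-0.0035,0,-0.05,0,0,1],[0,-0.0035,0,-0.05,0,0,1],[0,-0.0035,0,-0.05,0,0,1],[0,-0.003,0,-0.056,0,0,1],[0,-0.02,-0.01,0,0,0,1],[0,-0.04,-0.01,0,0,0,1],[0,-0.04,0,0,0,0,1],[0,-0.04,0,0,0,0,1],[0,-0.04,0,0,0,0,1],[0,-0.04,0,0,0,0,1],[0,-0.02,0,0,0,0,1],[0,0,0,0,0,0,1]]])

```text
time_s: 13.12
eef_pos: [534.1, -297.9, 236.7]
tool_rot: [179.9, 0.0, 166.8]
wrist_force: [-0.6, 0.4, -2.1]
grip_width: 17.3
grip_force: 59.5
```

Request:
send_rows(series=[[[0,0,0,0,0,0.08,1],[0,0,0,0,0,0.12,1],[0,0,0,0,0,0.13,1],[0,0,0,0,0,0.13,1],[0,0,0,0,0,0.13,1],[0,0,0,0,0,0.13,1],[0,0,0,0,0,0.1,1],[0,0,0,0,0,0,1]]])

```text
time_s: 14.12
eef_pos: [535.3, -295.0, 236.9]
tool_rot: [179.9, -0.0, 120.1]
wrist_force: [-0.3, 0.3, -2.5]
grip_width: 17.5
grip_force: 59.5
```

```bash
python3 - <<'E'
from h import *
s=arm.read_state(); R=Ro.from_euler("xyz",s["tool_rot"],degrees=True).as_matrix()
print(s["tool_rot"],s["eef_pos"],R.T@(np.array([538.7,-329.9,88.7])-s["eef_pos"]))
im,d,W=cloud("top"); w=W.reshape(-1,3); r=np.hypot(w[:,0]-617,w[:,1]-60); print("rim z",np.nanpercentile(w[(r>70)&(r<80)&(w[:,0]<617)][:,2],[50,90,98]))
E
```

```text
[ 1.79926294e+02 -3.58411624e-02  1.20141638e+02] [ 535.25133892 -294.99314841  236.90293894] [-32.01139196 -14.73635936 148.16410887]
rim z [57.45703161 71.8871757  74.67969886]
```

Request:
send_rows(series=[[[-0.016,-0.007,0,0,0,0,1],[-0.016,-0.008,0.01,0,0,0,1],[0,0,0.03,0,0,0,1],[0,0,0.035,0,0,0,1],[0,0,0.03,0,0,0,1],[0,0,0.02,0,0,0,1],[0,0,0.012,0,0,0,1],[0,0,0.006,0,0,0,1],[0,0,0.003,0,0,0,1],[0,0,0,0,0,0,1],[0,0,0,0,0,0,1]]])

```text
time_s: 15.55
eef_pos: [538.1, -331.4, 91.1]
tool_rot: [179.9, -0.0, 120.0]
wrist_force: [0.5, -0.1, -2.6]
grip_width: 17.4
grip_force: 59.5
```

Request:
send_rows(series=[[[0,0,0.001,0,0,0,1],[0,0,0.001,0,0,0,1],[0,0,0,0,0,0,1],[0,0,0,0,0,0,1]]])

```text
time_s: 16.05
eef_pos: [537.9, -331.3, 88.7]
tool_rot: [180.0, -0.0, 120.0]
wrist_force: [-1.1, 0.4, 2.6]
grip_width: 17.1
grip_force: 60.1
```

Contact confirmed: the vertical force went from -2.6 N to +2.6 N. I'll release and retreat straight up.

Request:
send_rows(series=[[[0,0,0,0,0,0,0],[0,0,0,0,0,0,-1],[0,0,0,0,0,0,-1],[0,0,0,0,0,0,-1],[0,0,0,0,0,0,-1],[0,0,0,0,0,0,-1],[0,0,-0.01,0,0,0,-1],[0,0,-0.03,0,0,0,-1],[0,0,-0.04,0,0,0,-1],[0,0,-0.04,0,0,0,-1],[0,0,-0.04,0,0,0,-1],[0,0,-0.03,0,0,0,-1],[0,0,0,0,0,0,-1],[0,0,0,0,0,0,-1]]])

```text
time_s: 17.8
eef_pos: [537.6, -331.4, 278.5]
tool_rot: [180.0, -0.1, 120.0]
wrist_force: [-0.4, -0.6, 0.5]
grip_width: 85.5
grip_force: 0.0
```

```bash
python3 - <<'E'
from h import *
im,d,W=cloud("side"); cv2.imwrite("pics/s4.png",np.clip(im[...,::-1]*1.4,0,255).astype(np.uint8))
print(arm.read_state()["wrist_force"])
E
```

```text
[ 0.74270598 -1.18876726  0.08025447]
```

View pics/s4.png

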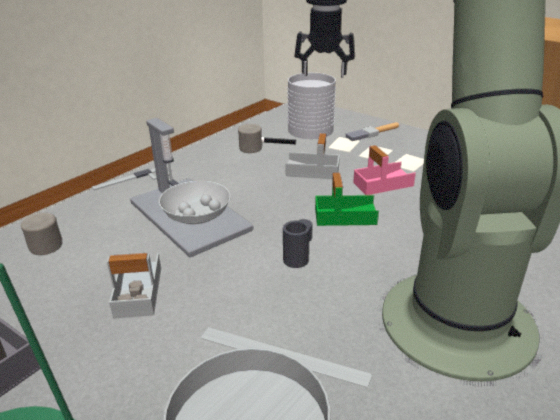

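The picture shows the empty scoop standing upright at (313,160), the balls in the lowered pan at (195,203), the stone scoop untouched at (135,285) and the gripper clear.

```bash
python3 -c "from workcell import order; print(order.close_job())"
```

```text
the job is handed in; nothing more can be done
None
```

I poured all four balls into the pan, which went down about 25 mm, its full travel, then set the empty scoop upright on the table and released it; the stone scoop was not touched, and the job is handed in (no verdict was returned).

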